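Put the flux, paste and cleaner away in the bottle crate

TASK

First lift the orange solder reel out of the bottle crate and stand it in the low steel tray next to the black reel. Then stand the amber flux bottle, the white paste jar with the red lid and the silver cleaner can upright on the floor of the crate's three free cells, one per cell. Keep them upright, set them down gently instead of dropping them, and leave everything else where it is.

Things in the scene. Friction and masses are not known exactly. Their poses are not given: they have to be found in the camera images.
- crate: blue divided crate, fixed, 148 (x) by 220 (y) by 36 mm high, 2 cells along x by 3 along y; cells 68 mm square, pitch 72 mm, walls and dividers 4 mm thick, 36 mm high, floor 4 mm thick. Three cells hold white bottles, one the orange reel, two are empty but for a thin grey felt disc (under 1 mm) that stays there; which is which varies. Origin: centre of its underside
- reel: full reel of solder with orange flanges, plain cylinder 50 mm diameter, 70 mm high, about 0.3 kg, standing in one of the crate's cells; origin: centre of its underside, z up
- reel_b: reel like the other but with black flanges (50 mm diameter, 70 mm high), standing in the tray at its +x end, to be left there; origin: centre of its underside
- tray: low open steel tray, fixed, 156 (x) by 84 (y) by 18 mm high, walls and floor 4 mm thick; the black reel stands about 37 mm towards its +x from the centre, the -x half is free (a reel fits with its axis 37 mm towards -x from the centre). Origin: centre of its underside
- flux: amber flux bottle with a yellow cap and paper label, about 0.14 kg, standing on the bench; 44 mm diameter up to 50 mm, sloping shoulder to 63 mm, screw cap 28 mm diameter from 67 to 95 mm (total height 95 mm); grip it by the cap. Origin: centre of its underside, z up
- jar: white paste jar with a blue band and red lid, plain cylinder 48 mm diameter, 75 mm high, about 0.16 kg, standing on the bench; origin: centre of its underside, z up
- can: silver cleaner can with a yellow band and grey cap, plain cylinder 44 mm diameter, 90 mm high, about 0.12 kg, standing on the bench; origin: centre of its underside, z up
- cell0 (a point): centre of the floor (upper face, 4 mm above the bench) of the crate's cell at -36 mm in x and -72 mm in y of the crate's frame; axes as the crate's
- cell1 (a point): centre of the floor (upper face, 4 mm above the bench) of the crate's cell at -36 mm in x and 0 mm in y of the crate's frame; axes as the crate's
- cell2 (a point): centre of the floor (upper face, 4 mm above the bench) of the crate's cell at -36 mm in x and 72 mm in y of the crate's frame; axes as the crate's
- cell3 (a point): centre of the floor (upper face, 4 mm above the bench) of the crate's cell at +36 mm in x and -72 mm in y of the crate's frame; axes as the crate's
- cell4 (a point): centre of the floor (upper face, 4 mm above the bench) of the crate's cell at +36 mm in x and 0 mm in y of the crate's frame; axes as the crate's
- cell5 (a point): centre of the floor (upper face, 4 mm above the bench) of the crate's cell at +36 mm in x and 72 mm in y of the crate's frame; axes as the crate's
- stock_a: white bottle with a green label and green cap standing in a crate cell, to be left there; shape as the flux bottle, 95 mm high, 44 mm body, 28 mm cap; origin: centre of its underside
- stock_b: white bottle with a green label and black cap standing in a crate cell, to be left there; shape as the flux bottle, 95 mm high, 44 mm body, 28 mm cap; origin: centre of its underside
- stock_c: white bottle with a green label and green cap standing in a crate cell, to be left there; shape as the flux bottle, 95 mm high, 44 mm body, 28 mm cap; origin: centre of its underside
- pcb: bystander: green circuit board 80 by 110 mm, up to 17 mm high, flat on the bench; origin: centre of its underside
- screwdriver: bystander: red-handled screwdriver lying on the bench; origin: on its axis line, x along it
- mug: bystander: blue mug, 80 mm diameter, 90 mm high, handle on its +y side; origin: centre of its underside
- tip_tin: bystander: dark round tip-cleaner tin with brass wool, 60 mm diameter, 36 mm high; origin: centre of its underside
Things that resemble listed ones, but are neither listed nor needed, are in the scene too. What is shaped like the can but purple is not meant.

How it is judged:
By the outcome, as a careful person would: the job done as asked, in the order asked, and still so for the second after the job is handed in, with the robot touching nothing.
It also fails if it takes over 72 s, if anything falls off the work surface, if the arm or the gripper's body presses on something with over 40 N, if the wrist force passes 120 N, or if a joint passes its speed limit or range.

ROBOT

A 6-joint arm with a two-finger parallel gripper is mounted at the origin on the work surface. World frame = base frame: x ahead of the robot, y to its left, z up, the work surface at z = 0. Lengths are in mm, angles in degrees, forces in N, time in s.
With the tool pointing down it reaches from about 300 to 850 mm from the base axis. Payload 4.2 kg.
Tool frame: the origin (TCP) lies midway between the tips of the shut fingers; the grasp point (between the pads) lies 19 mm behind it; z points along the fingers, y is the line along which they close (so a half turn about z gives the same grasp; the last joint's range is limited). The gripper opens to 91 mm and grips with 3 to 60 N. Pads are 32 mm wide; open, the fingers measure 118 mm over their backs; the gripper's body (76 mm by 178 mm) begins 60 mm behind the grasp point.
Start: joints at [-72.479, 18.312, 89.639, -0, 72.044, -1.146], TCP at [184.042, -544.768, 213.976] pointing down, gripper open.
Joint ranges: [-177.97, 177.97], [-48.28, 115.42], [12.27, 149.76], [-77.06, 257.06], [2.81, 150.46], [-146.56, 146.56]. Speed limits (degrees/s): [147.25, 147.25, 180, 180, 180, 180].

INTERFACE

Orientations are given as [roll, pitch, yaw] about the fixed x, y, z axes, in that order (R = Rz(yaw) Ry(pitch) Rx(roll)).
In Python, from workcell import state, grab_frame, camera_model, workorder gives the robot as it stands.
- The arm moves only by the tool carry_out, never from a script. Its argument "commands" is a list of rows, each a list of 7 numbers: the turn, a rotation vector about the tool's x, y, z in degrees, then the shift along the tool's x, y, z in mm, then the opening, from -1 (shut) to 1 (fully open). In form: [[ax, ay, az, dx, dy, dz, hand], ...]. A call has 1 to 20 rows; each row is the pose to reach, as a shift and turn from the pose commanded when the call began, along the tool's axes at that moment; what a row does not reach only later rows make up. A row lasts 1/10 s, in which the tool goes at most 50 mm and 8.59 degrees, less where a joint would pass 70% of its speed; a pose out of reach is approached as far as the arm can. A call with a gripper value outside its range is refused whole. The fingers move at their own pace and stop on an object; "force" is the grip in N (left out, the last holds). Time passes only in rows, so rows that repeat a pose let the fingers close. It gives the time, the measured TCP pose, the force, the opening and the grip force at its end, in the units of the state.
- state(): the state, without advancing time (a new reading comes with each control period).
- grab_frame(name): name is "side" or "top"; returns the picture (480x640x3 uint8, red, green, blue); there is no depth.
- camera_model(name): a dict with "fx", "fy", "cx", "cy" (pixels), "origin" and "rotation" of the camera in the world. Camera axes: x right, y up, looking along -z (the intrinsics and any distortion apply to the point x, -y, -z); pixel columns grow to the right and rows downward; lengths in mm; the calibration is good to about 2 mm. A picture is of the moment at which its call begins. camera_model takes no time and is no camera call.
- workorder.job_done(): hands the job in; it is judged then, once.
The state is a dict: "time_s": time; "qpos": joint angles; "qvel": joint speeds; "effort": joint torques, N m; "ee_pos": TCP position; "ee_rot": TCP orientation; "force": force on the tool from outside, world axes, zero at the start; "torque": the same for the moment, N m; "gripper_width": finger opening in mm; "gripper_force": force on a finger pad.
Only numpy, scipy, OpenCV 4.12 (cv2) and the standard library are available. Lean on these libraries where they do the work, as an engineer would, in place of code of your own. Each camera call takes 0.05 s, during which the arm holds its last target. There are 200 camera calls.

## Working session

There is one attempt and no reset: what is moved stays moved. The work goes in short steps, Python scripts to look and compute and a tool call to move; the robot and the scene stay as the last step left them, time stands still between calls to the robot, and variables do not carry over. Pictures are saved under pics/ and viewed, at most 10 in all, crops included, and the job is handed in when it is done.

Besides the shell and the picture viewer there is one more tool, called after "Request:" as name(argument=value, ...), one argument or row to a line, values as JSON. carry_out: Moves the arm, as the interface text tells. Its arguments: {"type":"object","properties":{"commands":{"type":"array"},"force":{"type":"number"}},"required":["commands"]}

```bash
mkdir -p pics && ls && python3 - <<'E'
from workcell import state, grab_frame, camera_model
import cv2, numpy as np
for n in("top","side"):
    f=grab_frame(n); cv2.imwrite(f"pics/{n}0.png",f[:,:,::-1]); print(n,camera_model(n))
print(state())
E
```

```text
pics
top {'fx': 586.6250653445629, 'fy': 586.6250653445629, 'cx': 320.4061923689644, 'cy': 236.35169825495365, 'origin': array([ 273.39464856,   -3.25104489, 1421.89412076]), 'rotation': array([ 1.26558126e+01, -3.71200664e-02, -8.62933957e+01])}
side {'fx': 531.5019292461815, 'fy': 531.5019292461815, 'cx': 319.425827504218, 'cy': 246.32553937846038, 'origin': array([ -25.83771738,  672.82285444, 1106.55351323]), 'rotation': array([  39.25440059,    0.65694235, -138.96896296])}
{'time_s': 0.1, 'qpos': array([-7.24794046e+01,  1.83484449e+01,  8.96991282e+01, -6.32140790e-06,
        7.20437708e+01, -1.14618788e+00]), 'qvel': array([-0.11361735, -0.09185518, -0.1874936 , -0.11454934,  0.09058529,
       -0.0088664 ]), 'effort': array([-6.51718346e-04, -4.13334918e+01, -2.32509685e+01,  7.27043347e-02,
        4.20929608e-02, -7.20211483e-05]), 'ee_pos': array([ 183.89990016, -544.32605711,  213.20162315]), 'ee_rot': array([-1.79908674e+02, -1.82118165e-03,  1.86667838e+01]), 'force': array([-1.31091116,  0.57902975,  0.30836176]), 'torque': array([-0.05309986, -0.00778103,  0.08591281]), 'gripper_force': 0.0, 'gripper_width': 91.36692916985031}
```

View pics/top0.png

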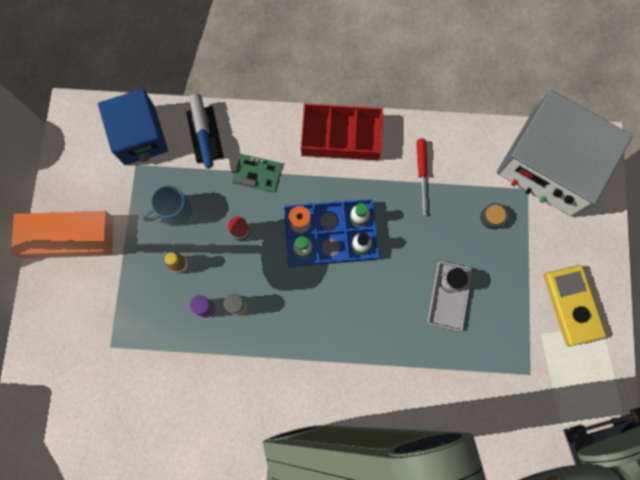

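View pics/side0.png

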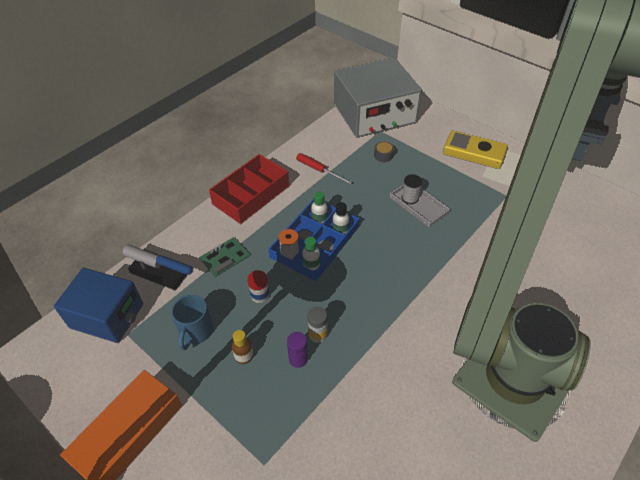

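```bash
cat > h.py <<'E'
import numpy as np, cv2
from scipy.spatial.transform import Rotation as Ro
from workcell import state, grab_frame, camera_model
def ray(n,uv):
    c=camera_model(n); R=Ro.from_euler('xyz',c['rotation'],degrees=True).as_matrix()
    d=R@np.array([(uv[0]-c['cx'])/c['fx'],-(uv[1]-c['cy'])/c['fy'],-1]); return c['origin'],d/np.linalg.norm(d)
def onz(n,uv,z):
    o,d=ray(n,uv); return o+d*(z-o[2])/d[2]
def tri(a,b):
    (o,d),(p,e)=ray('top',a),ray('side',b)
    s,t=np.linalg.lstsq(np.c_[d,-e],p-o,rcond=None)[0]; A,B=o+s*d,p+t*e
    return (A+B)/2,np.linalg.norm(A-B)
def proj(n,p):
    c=camera_model(n); q=Ro.from_euler('xyz',c['rotation'],degrees=True).inv().apply(np.array(p,float)-c['origin'])
    return c['cx']+c['fx']*q[0]/-q[2], c['cy']-c['fy']*q[1]/-q[2]
def crop(im,x,y,w,h,k):
    o=cv2.resize(im[y:y+h,x:x+w],None,fx=k,fy=k,interpolation=cv2.INTER_CUBIC)
    for i in range(-(-x//10)*10,x+w,10): cv2.putText(o,str(i),((i-x)*k,8),0,.3,(255,255,255),1); cv2.line(o,((i-x)*k,9),((i-x)*k,14),(255,255,255),1)
    for j in range(-(-y//10)*10,y+h,10): cv2.putText(o,str(j),(0,(j-y)*k+4),0,.3,(255,255,255),1); cv2.line(o,(20,(j-y)*k),(26,(j-y)*k),(255,255,255),1)
    return o
E
python3 - <<'E'
from h import *
t=cv2.imread('pics/top0.png'); s=cv2.imread('pics/side0.png')
a=crop(t,155,190,130,128,3); b=crop(t,280,190,130,100,3)
c=crop(t,415,250,67,85,3)
o=np.zeros((600,800,3),np.uint8)
for im,x,y in((a,0,0),(b,400,0),(c,400,310)): o[y:y+im.shape[0],x:x+im.shape[1]]=im
cv2.imwrite('pics/c1.png',o)
a=crop(s,225,265,110,110,3); b=crop(s,260,185,110,100,4);c=crop(s,385,165,75,65,4)
o=np.zeros((600,800,3),np.uint8)
for im,x,y in((a,0,0),(b,335,0),(c,335,340 if False else 405)):
    h=min(im.shape[0],600-y);o[y:y+h,x:x+im.shape[1]]=im[:h]
cv2.imwrite('pics/c2.png',o)
print(onz('top',(236,303),90),onz('top',(330,232),36))
E
```

```text
[404.83504225 196.30769888  90.        ] [596.30595927  -6.54912434  36.        ]
```

View pics/c1.png

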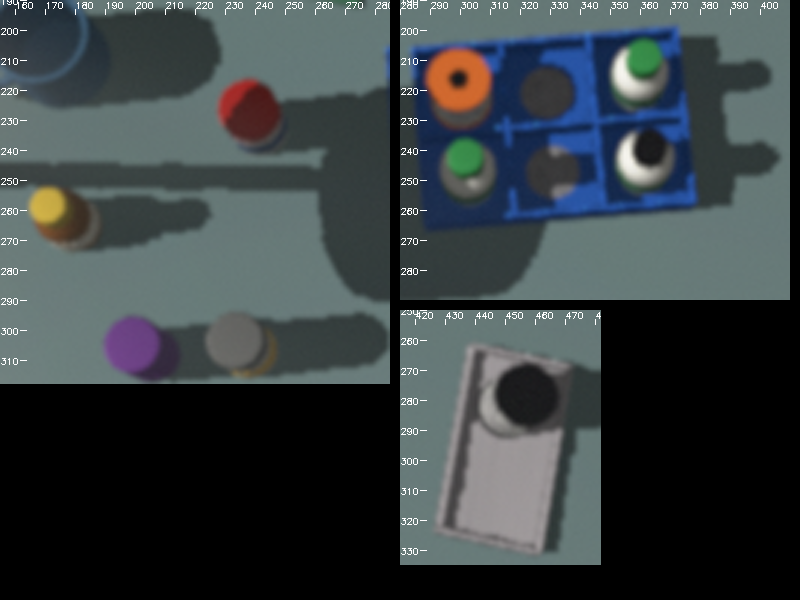

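View pics/c2.png

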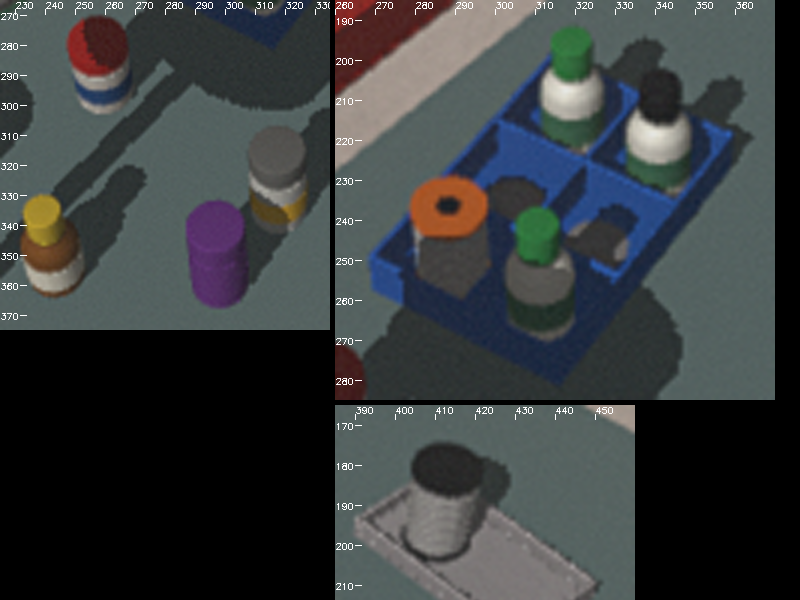

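Top view candidates:
- **Reel:** orange-topped reel at (299,216). The orange box at (60,233) is not it. The black reel is at (457,279).
- **Flux:** yellow cap at (171,258). The stock bottles have green or black caps.
- **Jar:** red lid at (238,227). The red bin at (342,132) is not it.
- **Can:** grey top with a yellow band at (233,303). The purple one at (199,305) is the decoy.

The crops confirm all four choices. The free cells are at (329,220) and (331,247), plus the reel's own cell.

```bash
python3 - <<'E'
from h import *
np.set_printoptions(precision=1,suppress=True)
P={'reel 74':((299.3,216.3),(288.5,236.8)),'flux 95':((170.7,258.3),(239,334.7)),'jar 75':((237.7,227),(257.3,279)),'can 90':((233.3,303.3),(317.3,315)),'black 74':((457,278.7),(413,181.3)),
'crate TL 36':((285,205.7),(268.8,250.5)),'crate TR 36':((373,199.3),(315,197.5))}
for k,(a,b) in P.items(): print(k,*tri(a,b))
# colour masks: orange ring, red lid, yellow cap -> fitted ellipse centres
W={'top':{'reel':(285,205,30,30),'flux':(160,245,25,25),'jar':(222,210,35,35)},'side':{'reel':(275,225,30,25),'flux':(228,322,25,28),'jar':(243,265,30,30)}}
for n in W:
  im=cv2.cvtColor(cv2.imread(f'pics/{n}0.png'),cv2.COLOR_BGR2HSV)
  for k,(x,y,w,h) in W[n].items():
    q=im[y:y+h,x:x+w]; H,S,V=cv2.split(q)
    m={'reel':(H>5)&(H<14)&(S>150)&(V>110),'flux':(H>20)&(H<32)&(S>130)&(V>110),'jar':((H<6)|(H>174))&(S>130)}[k].astype(np.uint8)
    c=max(cv2.findContours(m,0,1)[0],key=cv2.contourArea); (cx,cy),ax,an=cv2.fitEllipse(c); print(n,k,round(cx+x,1),round(cy+y,1),np.array(ax))
# crate rim points on z=36, tray rim on z=18
cr={'TL':(285,205.7),'TR':(373,199.3)}
for k,v in cr.items(): print(k,onz('top',v,36))
for v in((288.7,266.7),(378.3,259)): print('base',onz('top',v,0))
for v in((268.8,250.5),(315,197.5),(359.5,217.5)): print('side rim',onz('side',v,36))
for v in((438.7,261.7),(472.7,267.3),(427.3,322.7),(462.7,331)): print('tray',onz('top',v,18))
E
```

```text
reel 74 [621.7  68.5  68.4] 1.3613900175333888
flux 95 [497.3 355.9  92.2] 0.1524598964722308
jar 75 [587.6 213.4  66.8] 1.050647815008418
can 90 [404.5 203.4  83.6] 0.16631133696518557
black 74 [ 496.9 -309.    65.4] 0.3056494174034292
crate TL 36 [659.  108.5  20. ] 1.3261810750812475
crate TR 36 [ 686.3 -107.3   32.4] 0.5247710973607816
top reel 299.0 216.4 [19.3 20.1]
top flux 170.9 258.3 [10.5 11.7]
top jar 237.4 225.7 [16.7 18.8]
side reel 288.0 236.5 [14.2 18.7]
side flux 238.4 337.4 [10.8 16.8]
side jar 256.9 280.0 [18.3 19. ]
TL [655.2 107.5  36. ]
TR [ 685.5 -106.9   36. ]
base [510.8  89.2   0. ]
base [ 544.3 -129.5    0. ]
side rim [648.3 116.5  36. ]
side rim [ 683.6 -104.8   36. ]
side rim [ 541.3 -126.2   36. ]
tray [ 543.7 -274.7   18. ]
tray [ 535.2 -357.2   18. ]
tray [ 394.8 -250.7   18. ]
tray [ 380.7 -334.8   18. ]
```

Request:
carry_out(
  commands=[
    [0,0,0,9,-7,0,0.6],
    [0,0,0,27,-20,0,0.6],
    [0,0,1,55,-40,0,0.6],
    [0,0,1,89,-64,0,0.6],
    [0,0,2,125,-90,0,0.6],
    [0,0,3,164,-118,0,0.6],
    [0,0,3,202,-146,0,0.6],
    [0,0,4,241,-173,0,0.6],
    [0,0,5,279,-201,0,0.6],
    [0,0,5,318,-229,0,0.6],
    [0,0,6,356,-257,0,0.6],
    [0,0,6,395,-284,0,0.6],
    [0,0,7,433,-312,5,0.6],
    [0,0,8,472,-340,10,0.6],
    [0,0,8,507,-365,15,0.6],
    [0,0,9,538,-387,18,0.6],
    [0,0,9,565,-407,20,0.6],
    [0,0,10,587,-422,20,0.6],
    [0,0,10,602,-433,20,0.6],
    [0,0,10,611,-440,20,0.6],
  ],
  force=25,
)

```text
time_s: 2.1
ee_pos: [622.2, 69.1, 193.6]
ee_rot: [-180.0, 0.0, 8.8]
force: [0.2, 0.8, -0.9]
gripper_width: 73.1
gripper_force: 0.0
```

```bash
python3 - <<'E'
from h import *
np.set_printoptions(precision=1,suppress=True)
for k,v,z in(('reel',(299,216.4),74),('flux',(170.8,258.3),95),('jar',(237.6,226.6),75),('can',(233.3,303.3),90),('black',(457,278.7),74),('felt4',(329.3,221),4),('felt1',(331,247.3),4)): print(k,onz('top',v,z))
for k,v,z in(('reel',(288.2,236.7),74),('flux',(239,334.7),95),('jar',(257.3,279),75),('can',(317.3,315),90),('black',(413,181.3),74),('felt4',(305.2,233.8),4),('felt1',(326.2,245),4)): print('side',k,onz('side',v,z))
for n,(x,y,w,h) in{'top':(270,185,130,95),'side':(262,190,105,95)}.items():
  im=cv2.cvtColor(cv2.imread(f'pics/{n}0.png')[y:y+h,x:x+w],cv2.COLOR_BGR2HSV)
  m=cv2.inRange(im,(105,140,50),(125,255,255)); m=cv2.morphologyEx(m,cv2.MORPH_CLOSE,np.ones((3,3)))
  c=max(cv2.findContours(m,0,1)[0],key=cv2.contourArea); hl=cv2.convexHull(c); q=cv2.approxPolyDP(hl,2.5,True)[:,0]+[x,y]
  for p in q: print(n,p,onz(n,p,36),onz(n,p,0))
s=state(); print(s['ee_pos'],s['ee_rot'],s['gripper_width'],s['qpos'],s['time_s'])
E
```

```text
reel [620.6  69.3  74. ]
flux [496.9 355.   95. ]
jar [586.1 212.1  75. ]
can [403.8 202.4  90. ]
black [ 495.6 -307.    74. ]
felt4 [631.7  -3.2   4. ]
felt1 [565.2 -11.5   4. ]
side reel [618.4  71.8  74. ]
side flux [495.8 356.8  95. ]
side jar [583.2 217.2  75. ]
side can [401.8 206.4  90. ]
side black [ 492.4 -300.9   74. ]
side felt4 [633.8  -6.7   4. ]
side felt1 [564.4 -13.8   4. ]
top [372 200] [ 683.5 -104.5   36. ] [ 694.2 -107.2   -0. ]
top [377 258] [ 539.6 -123.1   36. ] [ 546.6 -126.2    0. ]
top [289 265] [509.   86.5  36. ] [515.1  88.8   0. ]
top [284 206] [654.3 109.9  36. ] [664.2 112.8   0. ]
side [313 199] [684.  -96.7  36. ] [ 707.9 -122.6    0. ]
side [359 218] [ 541.2 -123.9   36. ] [ 560.3 -150.7    0. ]
side [357 227] [525.1 -94.9  36. ] [ 543.6 -120.7    0. ]
side [316 279] [495.6 105.3  36. ] [513.1  86.2   0. ]
side [285 264] [586.1 121.2  36. ] [606.7 102.7   0. ]
side [283 257] [605.5 108.2  36. ] [626.8  89.2   0. ]
side [288 227] [665.8  25.2  36. ] [689.1   3.4   0. ]
[622.2  69.1 193.6] [-180.     0.     8.8] 73.12326583691261 [ 5.3 23.7 84.4 -0.  72.  86.5] 2.1
```

Request:
carry_out(
  commands=[
    [0,0,0,-1,0,5,0.6],
    [0,0,0,-1,-1,18,0.6],
    [0,0,0,-1,-1,38,0.6],
    [0,0,0,-1,-1,62,0.6],
    [0,0,0,-1,-1,87,0.6],
    [0,0,0,-1,-1,112,0.6],
    [0,0,0,-1,-1,132,0.6],
    [0,0,0,-1,-1,145,0.6],
    [0,0,0,-1,-1,151,0.6],
    [0,0,0,-1,-1,152,0.6],
    [0,0,0,-1,-1,152,0.6],
    [0,0,0,-1,-1,152,0],
    [0,0,0,-1,-1,152,-0.5],
    [0,0,0,-1,-1,152,-0.5],
    [0,0,0,-1,-1,152,-0.5],
    [0,0,0,-1,-1,152,-0.5],
  ],
  force=25,
)

```text
time_s: 3.7
ee_pos: [621.2, 68.4, 42.5]
ee_rot: [180.0, -0.0, 8.7]
force: [0.7, -0.5, 2.3]
gripper_width: 49.7
gripper_force: 25.0
```

Request:
carry_out(
  commands=[
    [0,0,0,0,0,-3,-0.5],
    [0,0,0,0,0,-14,-0.5],
    [0,0,0,0,0,-34,-0.5],
    [0,0,0,0,0,-59,-0.5],
    [0,0,0,0,0,-88,-0.5],
    [0,0,0,0,0,-112,-0.5],
    [0,0,0,-3,4,-125,-0.5],
    [0,0,1,-11,15,-130,-0.5],
    [0,0,2,-26,35,-130,-0.5],
    [0,0,4,-47,62,-130,-0.5],
    [0,0,6,-72,95,-130,-0.5],
    [0,0,8,-99,131,-130,-0.5],
    [0,0,10,-126,167,-130,-0.5],
    [0,0,12,-153,202,-130,-0.5],
    [0,0,14,-180,238,-130,-0.5],
    [0,0,16,-205,271,-130,-0.5],
    [0,0,17,-226,299,-130,-0.5],
    [0,0,17,-241,319,-130,-0.5],
    [0,0,17,-248,328,-130,-0.5],
    [0,0,17,-250,330,-130,-0.5],
  ],
)

```text
time_s: 5.7
ee_pos: [421.9, -296.0, 171.1]
ee_rot: [-179.9, 0.1, -8.5]
force: [-0.1, -0.1, -3.5]
gripper_width: 49.4
gripper_force: 25.0
```

```bash
python3 - <<'E'
from h import *
s=state(); print(s['ee_pos'],s['ee_rot'],s['gripper_width'],s['qpos'],s['force'])
t=grab_frame('top')[:,:,::-1].copy(); q=grab_frame('side')[:,:,::-1].copy()
cv2.imwrite('pics/top1.png',t);cv2.imwrite('pics/side1.png',q)
cv2.imwrite('pics/c3.png',np.hstack([crop(t,410,220,95,140,4),crop(q,360,130,100,140,4)]))
E
```

```text
[ 421.91753328 -295.95967966  171.09852608] [-1.79943116e+02  1.10324671e-01 -8.48609329e+00] 49.42643485579765 [-3.63260630e+01  1.49037434e+01  1.01093312e+02 -1.35812134e-03
  6.41270651e+01  6.21606790e+01] [-0.11851981 -0.14681709 -3.49817272]
```

View pics/c3.png

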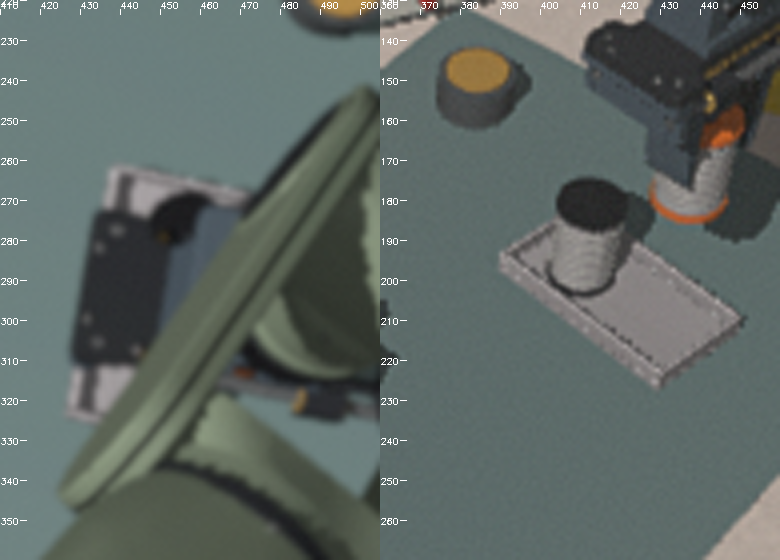

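Left half: the arm hides the top view. Right half (side): the reel is held, with its base at (434,213). Tray rim corners are at (390,194), (451,210) and (430,222), with the black reel's base at (411,199). I'll check the tray centre against these before lowering.

```bash
python3 - <<'E'
from h import *
np.set_printoptions(precision=1,suppress=True)
a,b,c=[onz('side',p,18) for p in((390,193.5),(450.8,209.5),(430,222))]
print(a,b,c,'diag mid',(a+b)/2,np.linalg.norm(a-c),np.linalg.norm(b-c))
print('black base',onz('side',(411,198),4), 'reel base',onz('side',(432,183.5+25),132))
print('proj spot',proj('side',(424,-296,4)),proj('side',(421.9,-296,132)))
E
```

```text
[ 542.  -269.6   18. ] [ 375.7 -328.5   18. ] [ 393.7 -251.7   18. ] diag mid [ 458.9 -299.    18. ] 149.3970847675693 78.96941357004764
black base [ 492.4 -306.1    4. ] reel base [ 371.2 -196.2  132. ]
proj spot (np.float64(428.98946676122614), np.float64(211.21042207649592)) (np.float64(436.857223341555), np.float64(178.36515639421668))
```

Request:
carry_out(
  commands=[
    [0,0,0,0,0,3,-0.5],
    [0,0,0,1,0,12,-0.5],
    [0,0,0,2,0,28,-0.5],
    [0,0,0,2,0,48,-0.5],
    [0,0,0,2,0,68,-0.5],
    [0,0,0,2,0,88,-0.5],
    [0,0,0,2,0,104,-0.5],
    [0,0,0,2,0,115,-0.5],
    [0,0,0,2,0,121,-0.5],
    [0,0,0,2,0,124,-0.5],
    [0,0,0,2,0,125,-0.5],
    [0,0,0,2,0,126,-0.5],
    [0,0,0,2,0,127,-0.5],
    [0,0,0,2,0,127,-0.5],
  ],
)

```text
time_s: 7.2
ee_pos: [425.6, -295.9, 45.2]
ee_rot: [180.0, -0.0, -8.3]
force: [-0.8, 0.3, -3.6]
gripper_width: 49.9
gripper_force: 25.0
```

Request:
carry_out(
  commands=[
    [0,0,0,0,0,1,-0.5],
    [0,0,0,0,0,1.5,-0.5],
    [0,0,0,0,0,2,-0.5],
    [0,0,0,0,0,2.5,-0.5],
    [0,0,0,0,0,2.5,-0.5],
    [0,0,0,0,0,2.5,-0.5],
  ],
)

```text
time_s: 7.8
ee_pos: [425.5, -295.7, 42.5]
ee_rot: [180.0, -0.0, -8.3]
force: [0.0, -1.2, -2.6]
gripper_width: 49.3
gripper_force: 25.0
```

Request:
carry_out(
  commands=[
    [0,0,0,0,0,0.4,-0.5],
    [0,0,0,0,0,0.8,-0.5],
    [0,0,0,0,0,0.8,-0.5],
    [0,0,0,0,0,0.8,-0.5],
  ],
)

```text
time_s: 8.2
ee_pos: [425.5, -295.7, 42.4]
ee_rot: [180.0, -0.0, -8.3]
force: [-2.8, 1.5, 5.6]
gripper_width: 49.3
gripper_force: 25.0
```

Request:
carry_out(
  commands=[
    [0,0,0,0,0,0,0.2],
    [0,0,0,0,0,0,0.4],
    [0,0,0,0,0,0,0.4],
    [0,0,0,0,0,-3,0.4],
    [0,0,0,0,0,-12,0.4],
    [0,0,0,0,0,-30,0.4],
    [0,0,0,0,0,-60,0.4],
    [0,0,0,0,0,-95,0.6],
    [0,0,0,0,0,-125,0.6],
    [0,0,0,0,0,-145,0.6],
    [0,0,0,0,0,-155,0.6],
  ],
)

```text
time_s: 9.3
ee_pos: [426.3, -296.3, 199.5]
ee_rot: [179.9, -0.2, -8.3]
force: [-0.4, 0.1, 0.4]
gripper_width: 72.9
gripper_force: 0.0
```

Request:
carry_out(
  commands=[
    [0,0,-2,-2,-8,0,0.6],
    [0,0,-6,-5,-24,0,0.6],
    [0,0,-12,-9,-46,0,0.6],
    [0,0,-18,-14,-74,0,0.6],
    [0,0,-24,-20,-104,0,0.6],
    [0,0,-31,-26,-135,0,0.6],
    [0,0,-38,-32,-167,0,0.6],
    [0,0,-45,-38,-199,0,0.6],
    [0,0,-52,-44,-231,0,0.6],
    [0,0,-59,-50,-263,0,0.6],
    [0,0,-66,-56,-295,0,0.6],
    [0,0,-73,-62,-327,0,0.6],
    [0,0,-80,-68,-358,0,0.6],
    [0,0,-86,-74,-388,0,0.6],
    [0,0,-92,-80,-417,0,0.6],
    [0,0,-98,-85,-444,0,0.6],
    [0,0,-102,-89,-466,0,0.6],
    [0,0,-105,-92,-481,0,0.6],
    [0,0,-106.5,-94,-489,0,0.6],
    [0,0,-106.5,-94,-491,0,0.6],
  ],
)

```text
time_s: 11.3
ee_pos: [402.6, 204.1, 195.6]
ee_rot: [-179.9, 0.0, 98.3]
force: [-0.0, 0.1, -0.2]
gripper_width: 72.8
gripper_force: 0.0
```

```bash
python3 - <<'E'
from h import *
s=state(); print(s['ee_pos'],s['ee_rot'],s['qpos'])
t=grab_frame('top')[:,:,::-1].copy(); q=grab_frame('side')[:,:,::-1].copy()
cv2.imwrite('pics/top2.png',t);cv2.imwrite('pics/side2.png',q)
cv2.imwrite('pics/c4.png',np.hstack([crop(t,150,190,130,140,3),np.vstack([crop(q,360,140,110,90,3),np.zeros((150,330,3),np.uint8)])]))
E
```

```text
[402.64370371 204.07747642 195.61383551] [-1.79871571e+02  4.43362670e-02  9.82679757e+01] [ 2.54214117e+01  8.02479224e+00  1.06346712e+02 -4.91975280e-03
  6.57642890e+01  1.71555105e+01]
```

View pics/c4.png

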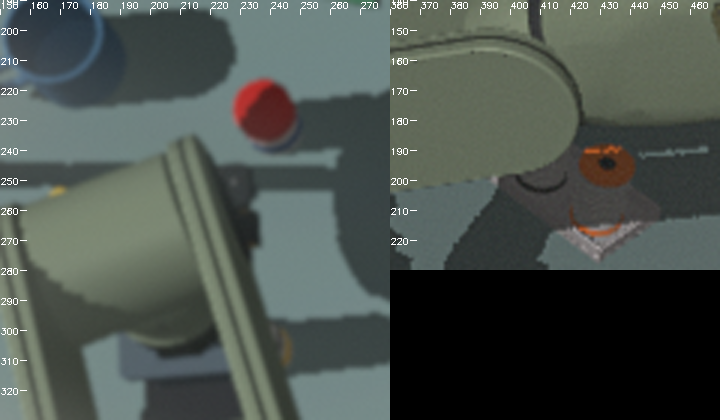

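The reel stands upright in the tray (side view: top at (431,193), base at (428,213)), and the jar is untouched at (238,227). Next I'll descend on the can.

Request:
carry_out(
  commands=[
    [0,0,0,0,0,5,0.6],
    [0,0,0,0,0,18,0.6],
    [0,0,0,0,1,38,0.6],
    [0,0,0,0,1,62,0.6],
    [0,0,0,0,1,87,0.6],
    [0,0,0,0,1,110,0.6],
    [0,0,0,0,1,128,0.6],
    [0,0,0,0,1,140,0.6],
    [0,0,0,0,1,146,0.6],
    [0,0,0,0,1,147,0.6],
    [0,0,0,0,1,147,0.3],
    [0,0,0,0,1,147,0],
    [0,0,0,0,1,147,-0.5],
    [0,0,0,0,1,147,-0.5],
    [0,0,0,0,1,147,-0.5],
    [0,0,0,0,1,147,-0.5],
  ],
  force=20,
)

```text
time_s: 13.0
ee_pos: [404.9, 204.0, 50.0]
ee_rot: [180.0, -0.0, 98.2]
force: [-0.4, 0.6, 3.1]
gripper_width: 43.7
gripper_force: 20.0
```

Request:
carry_out(
  commands=[
    [0,0,0,0,0,-3,-0.5],
    [0,0,0,0,0,-14,-0.5],
    [0,0,0,0,0,-34,-0.5],
    [0,0,0,0,0,-59,-0.5],
    [0,0,0,0,0,-88,-0.5],
    [0,0,0,-3,1,-112,-0.5],
    [0,0,0,-10,5,-127,-0.5],
    [0,0,0,-24,13,-132,-0.5],
    [0,0,0,-44,23,-132,-0.5],
    [0,0,0,-68,36,-132,-0.5],
    [0,0,0,-94,50,-132,-0.5],
    [0,0,0,-121,64,-132,-0.5],
    [0,0,0,-148,78,-132,-0.5],
    [0,0,0,-174,92,-132,-0.5],
    [0,0,0,-197,104,-132,-0.5],
    [0,0,0,-215,114,-132,-0.5],
    [0,0,0,-228,120,-132,-0.5],
    [0,0,0,-235,124,-132,-0.5],
    [0,0,0,-237,125,-132,-0.5],
    [0,0,0,-237,125,-132,-0.5],
  ],
)

```text
time_s: 15.0
ee_pos: [561.7, -12.6, 181.6]
ee_rot: [-180.0, -0.0, 98.2]
force: [-0.4, -0.2, -1.9]
gripper_width: 43.5
gripper_force: 20.0
```

Request:
carry_out(
  commands=[
    [0,0,0,0,1,3,-0.5],
    [0,0,0,0,1,12,-0.5],
    [0,0,0,0,1,28,-0.5],
    [0,0,0,0,1,48,-0.5],
    [0,0,0,0,1,68,-0.5],
    [0,0,0,0,1,87,-0.5],
    [0,0,0,0,1,103,-0.5],
    [0,0,0,0,1,113,-0.5],
    [0,0,0,0,1,119,-0.5],
    [0,0,0,0,1,122,-0.5],
    [0,0,0,0,1,123,-0.5],
    [0,0,0,0,1,123,-0.5],
  ],
)

```text
time_s: 16.2
ee_pos: [563.4, -12.8, 59.1]
ee_rot: [179.9, 0.0, 98.2]
force: [-0.1, 0.8, -0.6]
gripper_width: 43.6
gripper_force: 20.0
```

```bash
python3 - <<'E'
from h import *
s=state(); print(s['ee_pos'],s['force'])
t=grab_frame('top')[:,:,::-1].copy(); q=grab_frame('side')[:,:,::-1].copy()
cv2.imwrite('pics/c5.png',np.hstack([crop(t,270,180,120,100,3),crop(q,260,170,110,120,4)[:300]]))
E
```

```text
[563.41920207 -12.83118014  59.13582974] [-0.13337609  0.84863781 -0.59019602]
```

View pics/c5.png

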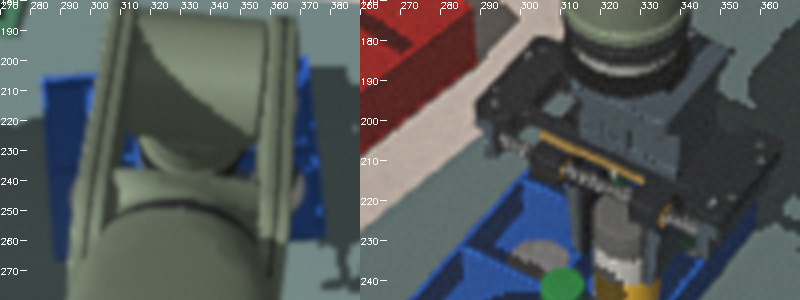

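The can is in the middle cell of the -x row, behind the green cap at (308,241), and free of the walls. I'll lower it the last few millimetres.

Request:
carry_out(
  commands=[
    [0,0,0,0,0,1,-0.5],
    [0,0,0,0,0,2,-0.5],
    [0,0,0,0,0,3,-0.5],
    [0,0,0,0,0,3.7,-0.5],
    [0,0,0,0,0,4.4,-0.5],
    [0,0,0,0,0,4.7,-0.5],
    [0,0,0,0,0,4.7,-0.5],
  ],
)

```text
time_s: 17.0
ee_pos: [563.1, -12.9, 54.0]
ee_rot: [180.0, 0.0, 98.2]
force: [-0.7, -0.4, -0.8]
gripper_width: 43.9
gripper_force: 20.0
```

Request:
carry_out(
  commands=[
    [0,0,0,0,0,0.4,-0.5],
    [0,0,0,0,0,0.8,-0.5],
    [0,0,0,0,0,0.8,-0.5],
  ],
)

```text
time_s: 17.3
ee_pos: [563.1, -12.9, 54.0]
ee_rot: [180.0, 0.0, 98.2]
force: [-1.5, 0.4, 5.7]
gripper_width: 43.7
gripper_force: 20.0
```

Request:
carry_out(
  commands=[
    [0,0,0,0,0,0,0.1],
    [0,0,0,0,0,0,0.25],
    [0,0,0,0,0,0,0.25],
    [0,0,0,0,0,-3,0.25],
    [0,0,0,0,0,-12,0.25],
    [0,0,0,0,0,-30,0.25],
    [0,0,0,0,0,-58,0.25],
    [0,0,0,0,0,-90,0.6],
    [0,0,0,0,0,-115,0.6],
    [0,0,0,0,0,-130,0.6],
    [0,0,0,0,0,-135,0.6],
  ],
)

```text
time_s: 18.4
ee_pos: [564.2, -12.9, 190.9]
ee_rot: [179.7, 0.1, 98.2]
force: [0.5, 0.4, 0.0]
gripper_width: 73.1
gripper_force: 0.0
```

Request:
carry_out(
  commands=[
    [0,0,2,4,1,0,0.6],
    [0,0,6,12,3,0,0.6],
    [0,0,12,24,6,0,0.6],
    [0,0,19,41,10,0,0.6],
    [0,0,26,60,15,0,0.6],
    [0,0,33,80,20,0,0.6],
    [0,0,40,100,25,0,0.6],
    [0,0,47,120,30,0,0.6],
    [0,0,54,140,35,0,0.6],
    [0,0,61,160,40,0,0.6],
    [0,0,68,180,45,0,0.6],
    [0,0,75,197,49,0,0.6],
    [0,0,81,209,52,0,0.6],
    [0,0,86,216,54,0,0.6],
    [0,0,89,220,55,0,0.6],
    [0,0,90,221,55,0,0.6],
    [0,0,90,221,55,0,0.6],
  ],
)

```text
time_s: 20.1
ee_pos: [585.8, 213.7, 187.6]
ee_rot: [180.0, 0.1, 8.2]
force: [0.2, 1.0, 1.1]
gripper_width: 73.2
gripper_force: 0.0
```

Request:
carry_out(
  commands=[
    [0,0,0,0,0,5,0.6],
    [0,0,0,0,0,18,0.6],
    [0,0,0,0,0,38,0.6],
    [0,0,0,0,0,62,0.6],
    [0,0,0,0,0,87,0.6],
    [0,0,0,0,0,110,0.6],
    [0,0,0,0,0,128,0.6],
    [0,0,0,0,0,140,0.6],
    [0,0,0,0,0,146,0.6],
    [0,0,0,0,0,147,0.6],
    [0,0,0,0,0,147,0.3],
    [0,0,0,0,0,147,0],
    [0,0,0,0,0,147,-0.5],
    [0,0,0,0,0,147,-0.5],
    [0,0,0,0,0,147,-0.5],
    [0,0,0,0,0,147,-0.5],
  ],
  force=20,
)

```text
time_s: 21.7
ee_pos: [586.6, 213.7, 41.9]
ee_rot: [180.0, -0.1, 8.2]
force: [0.2, -0.4, 4.6]
gripper_width: 47.6
gripper_force: 20.0
```

Request:
carry_out(
  commands=[
    [0,0,0,0,0,-3,-0.5],
    [0,0,0,0,0,-14,-0.5],
    [0,0,0,0,0,-34,-0.5],
    [0,0,0,0,0,-59,-0.5],
    [0,0,0,0,0,-86,-0.5],
    [0,0,0,0,2,-107,-0.5],
    [0,0,0,1,8,-117,-0.5],
    [0,0,0,2,20,-120,-0.5],
    [0,0,0,4,38,-120,-0.5],
    [0,0,0,6,60,-120,-0.5],
    [0,0,0,9,84,-120,-0.5],
    [0,0,0,11,107,-120,-0.5],
    [0,0,0,13,126,-120,-0.5],
    [0,0,0,15,139,-120,-0.5],
    [0,0,0,16,146,-120,-0.5],
    [0,0,0,16,149,-120,-0.5],
    [0,0,0,16,149,-120,-0.5],
  ],
)

```text
time_s: 23.4
ee_pos: [622.9, 68.4, 160.8]
ee_rot: [-180.0, 0.0, 8.2]
force: [-0.1, 0.5, -1.5]
gripper_width: 47.7
gripper_force: 20.0
```

Request:
carry_out(
  commands=[
    [0,0,0,0,0,3,-0.5],
    [0,0,0,0,0,12,-0.5],
    [0,0,0,0,0,28,-0.5],
    [0,0,0,0,0,46,-0.5],
    [0,0,0,0,0,64,-0.5],
    [0,0,0,0,0,80,-0.5],
    [0,0,0,0,0,93,-0.5],
    [0,0,0,0,0,102,-0.5],
    [0,0,0,0,0,107,-0.5],
    [0,0,0,0,0,110,-0.5],
    [0,0,0,0,0,111,-0.5],
    [0,0,0,0,0,111,-0.5],
  ],
)

```text
time_s: 24.6
ee_pos: [623.4, 68.6, 50.6]
ee_rot: [180.0, -0.1, 8.2]
force: [0.3, -0.2, -0.9]
gripper_width: 47.8
gripper_force: 20.0
```

Request:
carry_out(
  commands=[
    [0,0,0,0,0,1,-0.5],
    [0,0,0,0,0,2,-0.5],
    [0,0,0,0,0,3,-0.5],
    [0,0,0,0,0,3.6,-0.5],
    [0,0,0,0,0,4.2,-0.5],
    [0,0,0,0,0,4.6,-0.5],
    [0,0,0,0,0,4.6,-0.5],
  ],
)

```text
time_s: 25.3
ee_pos: [623.1, 68.5, 45.9]
ee_rot: [180.0, -0.0, 8.2]
force: [-1.0, -0.4, 1.2]
gripper_width: 47.6
gripper_force: 20.0
```

Request:
carry_out(
  commands=[
    [0,0,0,0,0,0.4,-0.5],
    [0,0,0,0,0,0.4,-0.5],
    [0,0,0,0,0,0.4,0.1],
    [0,0,0,0,0,0.4,0.35],
    [0,0,0,0,0,0.4,0.35],
    [0,0,0,0,0,-3,0.35],
    [0,0,0,0,0,-12,0.35],
    [0,0,0,0,0,-30,0.35],
    [0,0,0,0,0,-58,0.35],
    [0,0,0,0,0,-90,0.35],
    [0,0,0,0,0,-118,0.35],
    [0,0,0,0,0,-136,0.35],
    [0,0,0,0,0,-140,0.35],
  ],
)

```text
time_s: 26.6
ee_pos: [624.6, 68.7, 189.1]
ee_rot: [180.0, -0.4, 8.2]
force: [0.0, 0.2, 0.5]
gripper_width: 61.3
gripper_force: 0.0
```

Request:
carry_out(
  commands=[
    [0,0,0,-1,-5,0,0.35],
    [0,0,0,-5,-17,0,0.35],
    [0,0,0,-10,-36,0,0.35],
    [0,0,0,-17,-60,0,0.35],
    [0,0,0,-25,-90,0,0.35],
    [0,0,0,-34,-122,0,0.35],
    [0,0,0,-43,-154,0,0.35],
    [0,0,0,-52,-186,0,0.35],
    [0,0,0,-60,-216,0,0.35],
    [0,0,0,-68,-244,0,0.35],
    [0,0,0,-74,-268,0,0.35],
    [0,0,0,-79,-286,0,0.35],
    [0,0,0,-83,-297,0,0.35],
    [0,0,0,-84,-302,0,0.35],
    [0,0,0,-84,-302,0,0.35],
  ],
)

```text
time_s: 28.1
ee_pos: [496.5, 355.8, 184.9]
ee_rot: [180.0, 0.1, 8.2]
force: [-0.4, 0.6, 0.2]
gripper_width: 61.0
gripper_force: 0.0
```

```bash
python3 - <<'E'
from h import *
s=state(); print(s['ee_pos'],s['ee_rot'],s['qpos'])
t=grab_frame('top')[:,:,::-1].copy(); q=grab_frame('side')[:,:,::-1].copy()
cv2.imwrite('pics/c6.png',np.hstack([crop(t,270,180,120,100,3),crop(q,255,180,110,110,4)]) if False else np.hstack([crop(t,280,190,110,110,4),crop(q,260,185,90,110,4)]))
E
```

```text
[496.48280505 355.76408698 184.88708259] [1.79957030e+02 5.47292743e-02 8.21859268e+00] [ 3.45531903e+01  2.26299973e+01  8.73229426e+01 -1.51341353e-02
  7.01151722e+01  1.16339733e+02]
```

View pics/c6.png

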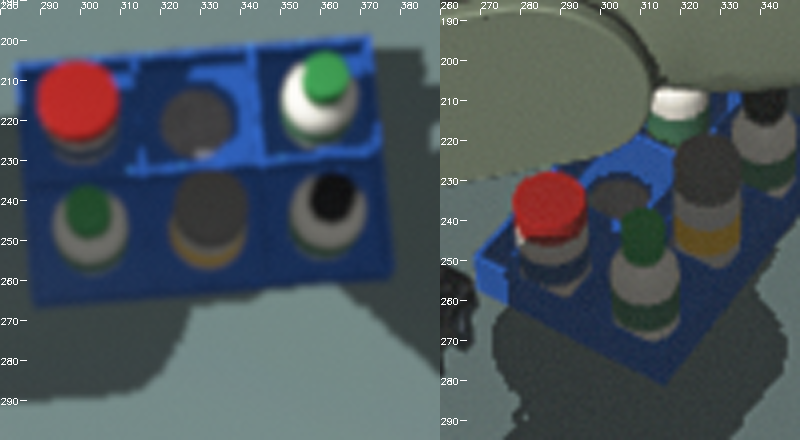

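The jar (top view (299,215)) and the can (332,242) stand upright in their cells. The remaining free cell shows its felt disc at (329,220). Now the flux bottle.

Request:
carry_out(
  commands=[
    [0,0,0,0,0,5,0.35],
    [0,0,0,0,0,16,0.35],
    [0,0,0,0,0,34,0.35],
    [0,0,0,0,0,56,0.35],
    [0,0,0,0,0,78,0.35],
    [0,0,0,0,0,98,0.35],
    [0,0,0,0,0,111,0.35],
    [0,0,0,0,0,117,0.35],
    [0,0,0,0,0,119,0.35],
    [0,0,0,0,0,119,0.35],
    [0,0,0,0,0,119,0.1],
    [0,0,0,0,0,119,-0.2],
    [0,0,0,0,0,119,-0.6],
    [0,0,0,0,0,119,-0.8],
    [0,0,0,0,0,119,-0.8],
    [0,0,0,0,0,119,-0.8],
    [0,0,0,0,0,119,-0.8],
  ],
  force=20,
)

```text
time_s: 29.9
ee_pos: [497.1, 355.7, 66.8]
ee_rot: [-180.0, -0.0, 8.2]
force: [0.4, -0.1, 0.9]
gripper_width: 27.3
gripper_force: 20.0
```

Request:
carry_out(
  commands=[
    [0,0,0,0,0,-3,-0.8],
    [0,0,0,0,0,-14,-0.8],
    [0,0,0,0,0,-34,-0.8],
    [0,0,0,0,0,-60,-0.8],
    [0,0,0,0,0,-88,-0.8],
    [0,0,0,1,4,-112,-0.8],
    [0,0,0,3,14,-126,-0.8],
    [0,0,0,7,32,-130,-0.8],
    [0,0,0,13,58,-130,-0.8],
    [0,0,0,20,90,-130,-0.8],
    [0,0,0,28,126,-130,-0.8],
    [0,0,0,37,164,-130,-0.8],
    [0,0,0,46,203,-130,-0.8],
    [0,0,0,54,242,-130,-0.8],
    [0,0,0,63,279,-130,-0.8],
    [0,0,0,70,312,-130,-0.8],
    [0,0,0,77,340,-130,-0.8],
    [0,0,0,81,360,-130,-0.8],
    [0,0,0,84,371,-130,-0.8],
    [0,0,0,84,375,-130,-0.8],
  ],
)

```text
time_s: 31.9
ee_pos: [633.1, -5.5, 195.4]
ee_rot: [-180.0, 0.1, 8.1]
force: [-0.1, -0.8, -2.3]
gripper_width: 27.4
gripper_force: 20.0
```

Request:
carry_out(
  commands=[
    [0,0,0,0,0,0,-0.8],
    [0,0,0,0,0,3,-0.8],
    [0,0,0,0,0,12,-0.8],
    [0,0,0,0,0,24,-0.8],
    [0,0,0,0,0,36,-0.8],
  ],
)

```text
time_s: 32.4
ee_pos: [632.9, -3.1, 159.2]
ee_rot: [-180.0, 0.1, 8.2]
force: [0.6, 0.1, -1.5]
gripper_width: 27.5
gripper_force: 20.0
```

Request:
carry_out(
  commands=[
    [0,0,0,1,0,10,-0.8],
    [0,0,0,1,0,24,-0.8],
    [0,0,0,1,0,40,-0.8],
    [0,0,0,1,0,55,-0.8],
    [0,0,0,1,0,67,-0.8],
    [0,0,0,1,0,75,-0.8],
    [0,0,0,1,0,79,-0.8],
    [0,0,0,1,0,81,-0.8],
    [0,0,0,1,0,81,-0.8],
    [0,0,0,1,0,81,-0.8],
  ],
)

```text
time_s: 33.4
ee_pos: [634.9, -3.6, 80.2]
ee_rot: [180.0, -0.1, 8.2]
force: [-0.1, 0.3, -1.3]
gripper_width: 27.3
gripper_force: 20.0
```

Request:
carry_out(
  commands=[
    [0,0,0,0,0,2,-0.8],
    [0,0,0,0,0,4,-0.8],
    [0,0,0,0,0,6,-0.8],
    [0,0,0,0,0,7,-0.8],
    [0,0,0,0,0,8,-0.8],
    [0,0,0,0,0,8.5,-0.8],
    [0,0,0,0,0,9,-0.8],
    [0,0,0,0,0,9,-0.8],
  ],
)

```text
time_s: 34.2
ee_pos: [634.5, -3.6, 70.8]
ee_rot: [180.0, -0.0, 8.2]
force: [-0.8, -0.3, -0.9]
gripper_width: 27.7
gripper_force: 20.0
```

Request:
carry_out(
  commands=[
    [0,0,0,0,0,0.4,-0.8],
    [0,0,0,0,0,0.7,-0.8],
    [0,0,0,0,0,0.7,-0.8],
  ],
)

```text
time_s: 34.5
ee_pos: [634.6, -3.6, 70.7]
ee_rot: [180.0, -0.0, 8.2]
force: [-1.7, 0.2, 5.5]
gripper_width: 27.3
gripper_force: 20.0
```

Request:
carry_out(
  commands=[
    [0,0,0,0,0,0,-0.3],
    [0,0,0,0,0,0,0],
    [0,0,0,0,0,0,0],
    [0,0,0,0,0,-3,0],
    [0,0,0,0,0,-12,0],
    [0,0,0,0,0,-30,0],
    [0,0,0,0,0,-58,0],
    [0,0,0,0,0,-90,0],
    [0,0,0,0,5,-115,0],
    [0,0,0,-5,20,-130,0],
    [0,0,0,-15,45,-135,0],
    [0,0,0,-30,80,-135,0],
    [0,0,0,-50,115,-135,0],
    [0,0,0,-70,150,-135,0],
    [0,0,0,-90,185,-135,0],
    [0,0,0,-110,220,-135,0],
    [0,0,0,-125,250,-135,0],
    [0,0,0,-135,270,-135,0],
    [0,0,0,-140,280,-135,0],
    [0,0,0,-140,280,-135,0],
  ],
)

```text
time_s: 36.5
ee_pos: [535.4, -301.6, 205.3]
ee_rot: [180.0, -0.0, 8.1]
force: [-0.5, 0.2, -0.1]
gripper_width: 45.5
gripper_force: 0.0
```

```bash
python3 - <<'E'
from h import *
s=state(); print(s['ee_pos'],s['force'],s['time_s'])
t=grab_frame('top')[:,:,::-1].copy(); q=grab_frame('side')[:,:,::-1].copy()
cv2.imwrite('pics/c7.png',np.hstack([crop(t,280,190,100,100,4),crop(q,260,170,100,100,4)]))
E
```

```text
[ 535.37244711 -301.61960593  205.29418947] [-0.51541319  0.15984343 -0.07770377] 36.5
```

View pics/c7.png

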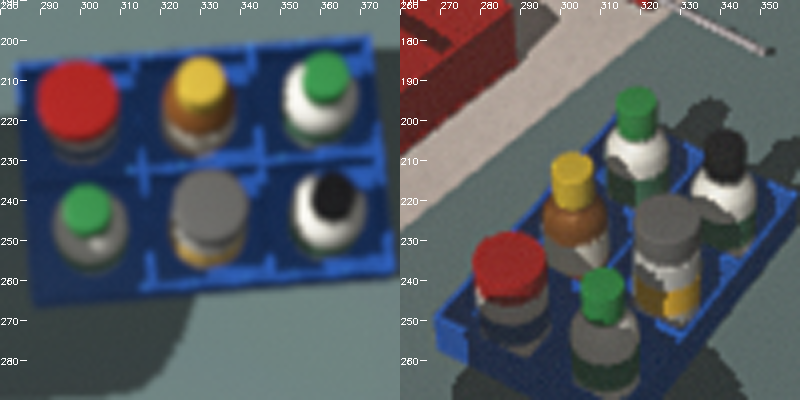

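The flux bottle (330,211), jar (299,215) and can (332,241) all stand upright in their cells. The three stock bottles are where they were, so I'm handing in.

```bash
python3 -c "
from workcell import workorder; print(workorder.job_done())"
```

```text
the job is handed in; nothing more can be done
None
```

I moved the orange reel into the tray beside the black one first, then stood the can, jar and flux bottle upright in the crate's three free cells, and handed the job in at about 36.6 s of the 72 s allowed; no verdict came back.

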